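# Crack the aroma box for nosing

## Robot

A 6-joint arm with a two-finger parallel gripper is mounted at the origin on the work surface. World frame = base frame: x ahead of the robot, y to its left, z up, the work surface at z = 0. Lengths are in m, angles in degrees, forces in N, time in s.
With the tool pointing down it reaches from about 0.35 to 0.875 m from the base axis. Payload 4.2 kg.
Tool frame: the origin (TCP) lies at the very end of the fingers, on their centre line; the grasp point (between the pads) lies 19 mm behind it (tcp_to_grasp is the z of the grasp point in the tool frame, in m); z points along the fingers, y is the direction in which the jaws open and shut (so a half turn about z gives the same grasp; the last joint's range is limited). The gripper opens to 87 mm and grips with 3 to 60 N. Pads are 19 mm wide; open, the fingers measure 117 mm over their backs; the gripper's body (75 mm by 190 mm) begins 51 mm behind the grasp point.
Start: joints at [-49.125, 22.042, 0.453, 0, -68.411, -14.817], TCP at [0.275, -0.561, 0.223] pointing down, gripper open.
Joint ranges: [-179.83, 179.83], [-69.29, 118.12], [-61.27, 80.66], [-181.25, 117.63], [-171.15, -9.14], [-177.46, 177.46]. Speed limits (degrees/s): [159.86, 159.86, 180, 180, 180, 180].

## Interface

Orientations are given as a 3x3 rotation matrix whose columns are the frame's x, y, z axes.
In Python, from station import sense, capture, camera_params, finish_job, tcp_to_grasp gives the robot as it stands.
- The arm moves only by the shell command python3 -m inch 'ROWS'. ROWS is JSON, a list of rows, each an object of numbers: "jaw": the closure in counts, from 0 (fully open) to 255 (shut); "x", "y", "z": the shift along the world's x, y, z normalised to -1 to 1, where 1 is 0.06 m; "ax", "ay", "az": the turn, a rotation vector about the world's x, y, z normalised to -1 to 1, where 1 is 10 degrees. A call has 1 to 12 rows; each row shifts and turns the pose as measured when the row begins; what a row does not reach is not made up. A row lasts 1/8 s, in which the tool goes at most 62.5 mm and 10.7 degrees, less where a joint would pass 70% of its speed; a pose out of reach is approached as far as the arm can. A call with a number of a shift or a turn outside -1 to 1 is refused whole. A call with a gripper value outside its range is refused whole. The fingers move at their own pace and stop on an object; the grip force is fixed at half the most. Time passes only in rows, so rows that do not move let the fingers close. It gives the time, the measured TCP pose, the force and the opening at its end, in the units of the state.
- sense(): the state, without advancing time (a new reading comes with each control period).
- capture(name): name is "scene" or "top" or "wrist"; returns the picture (480x640x3 uint8, red, green, blue); there is no depth.
- camera_params(name): a dict with "vfov" (degrees; the focal length in pixels is half the picture's height over the tangent of half this angle, whatever the lens; pixels are square), "cx", "cy" (the principal point, pixels), "R" (3x3) and "t" (3): a world point X has camera coordinates R X + t. Camera axes: x right, y down, z forward; pixel columns grow to the right and rows downward; lengths in m; the calibration is good to about 2 mm. A picture is of the moment at which its call begins: read the wrist's pose just before it. camera_params takes no time and is no camera call; for the wrist camera it gives the pose at the moment of the call.
- finish_job(): hands the job in, once; it reports no verdict.
The state is a dict: "time_s": time; "joints": joint angles; "joint_velocities": joint speeds; "effort": joint torques, N m; "tcp_pos": TCP position; "ee_rot": TCP orientation; "wrist_force": force on the tool from outside, world axes, zero at the start; "moment": the same for the moment, N m; "gripper_width": opening from 0.0 (shut) to 1.0 (fully open).
Only numpy, scipy, OpenCV 4.12 (cv2) and the standard library are available. Lean on these libraries where they do the work, as an engineer would, in place of code of your own. Each camera call takes 0.05 s, during which the arm holds its last target.

## Task

Open the aroma box a crack so that guests can smell the bark inside: first take the red bottle opener off its lid and hang it by its eye on the brass hook of the stand, left hanging free. Then pull the loose lid straight up by its black handle until the sticky seal breaks, without letting it jump far up, and finish while still holding it in the gripper, still and level over the box about 30 mm above its closed place, touching nothing else. Leave the glasses, flasks and jigger where they stand.

Things in the scene. Friction and masses are not known exactly. Their poses are not given: they have to be found in the camera images.
- box: dark wooden box with a coral label on its own -x side, fixed, 220 (x) x 200 (y) x 118 mm high, closed by the loose steel lid. Origin: centre of its underside on the table.
- lid_handle (a point): middle of the black handle bar on the loose lid: square bar 14 x 14 mm, 100 mm long along the lid's y, over the lid's centre, its middle 40 mm above the lid's top face (33 mm free under the bar), 168 mm above the table when shut. Axes: those of the box, z up.
- opener_center (a point): centre of the red handle of the loose bottle opener lying flat on the lid, 90 g: handle 100 mm long (x), 18 mm wide (y), 14 mm thick (z), a 34 mm wide, 6 mm thick steel head at the -x end, a steel eye at the +x end. Point 7 mm above its underside; z up as it lies.
- lid: the loose lid: steel plate 220 x 200 x 10 mm, about 0.35 kg, on the box rim; origin at its underside's centre, 118 mm above the table when shut (top face 128). A sprung rubber seal under its middle holds it: a straight upward pull of 12 to 20 N at the bar, peaking at about 5 mm of lift; by 13 mm it has let go and only the weight is left. No hinge: it lifts straight off, and falls back if released.
- opener: the same opener; origin on its underside, 12 mm from opener_center towards the eye. Same axes.
- opener_eye (a point): centre of the opener's eye, 67 mm along +x from opener_center: a flat steel ring, hole 28 mm, outside 40 mm, 6 mm thick, the hole's axis along z. x points from the handle to the eye (straight up when it hangs).
- hook_seat (a point): bend of the brass hook on the dark fixed stand (110 mm foot, 16 mm post, 224 mm tall), 185 mm above the table. Wire 8 mm thick: from the post, 50 mm away along this point's +x, it slopes down 20 mm to this bend, then turns straight up. Open side: -x. An opener threaded level over the upright tip, its handle on the -x side, swings down and hangs by its eye when let go.
- hook_tip (a point): top end of the hook's upright tip, 34 mm straight above hook_seat. Same axes.
- glass0_center (a point): small clear shot glass, solid, 62 mm tall, 46 mm wide at the rim, loose; point at its centre. Bystander: leave it alone.
- glass1_center (a point): small clear shot glass, solid, 62 mm tall, 46 mm wide at the rim, loose; point at its centre. Bystander: leave it alone.
- glass2_center (a point): small clear shot glass, solid, 62 mm tall, 46 mm wide at the rim, loose; point at its centre. Bystander: leave it alone.
- glass3_center (a point): small clear shot glass, solid, 62 mm tall, 46 mm wide at the rim, loose; point at its centre. Bystander: leave it alone.
- jigger_center (a point): steel double-cone bar measure, 80 mm tall, 44 mm wide, loose; point at its centre. Bystander: leave it alone.
- flask_amber_center (a point): amber corked tasting flask, 160 mm tall, 72 mm wide body, loose; point at its centre, 80 mm up. Bystander: leave it alone.
- flask_green_center (a point): pale green corked tasting flask, 160 mm tall, 72 mm wide body, loose; point at its centre, 80 mm up. Bystander: leave it alone.

How it is judged (in metres and radians):
On the way, in this order (a step that is already met when the one before it is completed fails the run):
1. the opener hangs by its eye on the hook, let go, with the lid still shut (distance between opener_eye and hook_seat below 0.055 m and angle between opener_eye's own x axis and vertical below 0.4 rad and contact force between opener and the fingers below 0.1 N and z of lid_handle in the frame of box below 0.173 m), for 0.3 s.
2. the lid's seal is broken (z of lid_handle in the frame of box above 0.182 m), for 0.1 s.
At the end, for the whole second after the job is handed in: Opener hangs still by its eye on the hook (eye within 55 mm of the bend, within 0.4 rad of upright, fingers off it); fingers hold the lid still, 15 to 45 mm above its seat, within 25 mm of the box middle, tilted under 0.2 rad, touching neither box nor opener (distance between opener_eye and hook_seat below 0.055 m and angle between opener_eye's own x axis and vertical below 0.4 rad and contact force between opener and the fingers below 0.1 N and linear speed of opener below 0.08 m/s and z of lid_handle in the frame of box between 0.183 and 0.213 m and horizontal distance between lid_handle and box below 0.025 m and angle between lid_handle's own z axis and vertical below 0.2 rad and linear speed of lid below 0.03 m/s and contact force between lid and the fingers above 1 N and contact force between lid and box below 0.1 N and contact force between lid and opener below 0.1 N); the arm keeps its last pose, push and grip.
It fails at once if the lid jumps up more than 80 mm (z of lid_handle in the frame of box above 0.248 m).
It fails at once if a bystander is moved by more than 25 mm (distance of any of glass0_center, glass1_center, glass2_center, glass3_center, jigger_center, flask_amber_center, flask_green_center from where it was at the start of the episode above 0.025 m).
It also fails if it takes over 59 s, if anything falls off the work surface, if the arm or the gripper's body presses on something with over 40 N, if the wrist force passes 120 N, or if a joint passes its speed limit or range.

## Working session

There is one attempt and no reset: what is moved stays moved. The work goes in short steps, Python scripts to look and compute and a shell command to move; the robot and the scene stay as the last step left them, time stands still between calls to the robot, and variables do not carry over. Pictures are saved under pics/ and viewed, and the job is handed in when it is done.

```bash
ls; mkdir -p pics; python3 - <<'E'
from station import *
import cv2
print(sense()); print(tcp_to_grasp)
for n in ["scene","top","wrist"]:
    p=camera_params(n); print(n,p)
    im=capture(n); cv2.imwrite(f"pics/{n}0.png",im[:,:,::-1])
E
```

```text
pics
{'time_s': 0.0, 'joints': array([-4.91259347e+01,  2.20926582e+01,  3.78394542e-01, -2.90869185e-02,
       -6.84109752e+01, -1.48168781e+01]), 'joint_velocities': array([ 0.02731009, -0.0747526 , -0.08831517, -0.03599588,  0.03496677,
        0.14291752]), 'effort': array([ 8.24480449e-04, -3.90664530e+01,  1.87407267e+01,  4.21975806e+00,
        1.09693818e-02, -1.86603183e-04]), 'tcp_pos': array([ 0.27429224, -0.56091397,  0.22142991]), 'ee_rot': array([[-8.98438266e-01, -4.39098543e-01, -1.07343475e-03],
       [-4.39099843e-01,  8.98436130e-01,  1.96168791e-03],
       [ 1.03038261e-04,  2.23380051e-03, -9.99997500e-01]]), 'wrist_force': array([-0.34209184,  0.15135023,  0.5664918 ]), 'moment': array([-2.09871063e-02,  3.13506544e-02,  7.43377356e-05]), 'gripper_width': 1.0030519943691967}
-0.0187
scene {'vfov': 51.32155967388323, 'cx': 311.52695761011836, 'cy': 231.32512118509342, 'R': array([[ 0.86887237,  0.49503501,  0.00107098],
       [ 0.36363123, -0.63676493, -0.67992849],
       [-0.33590645,  0.59116051, -0.73327765]]), 't': array([-0.49914982, -0.13676226,  1.4249996 ])}
top {'vfov': 50.55499231044924, 'cx': 325.28749548781235, 'cy': 242.44221024023636, 'R': array([[-0.01124982, -0.99985904,  0.01246322],
       [-0.99625704,  0.01013926, -0.08584346],
       [ 0.08570499, -0.01338229, -0.99623068]]), 't': array([-0.00646631,  0.60803916,  1.04558283])}
wrist {'vfov': 68.67173046808226, 'cx': 321.29984804504005, 'cy': 243.18697875891075, 'R': array([[-0.43964369,  0.89817163,  0.00107537],
       [ 0.86854667,  0.42483707,  0.25522567],
       [ 0.2287796 ,  0.11314237, -0.96688091]]), 't': array([ 0.62428411, -0.03087101,  0.39105453])}
```

View pics/scene0.png

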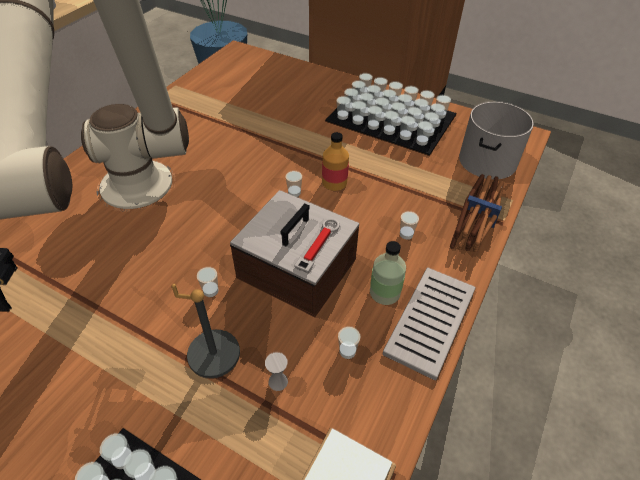

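View pics/top0.png

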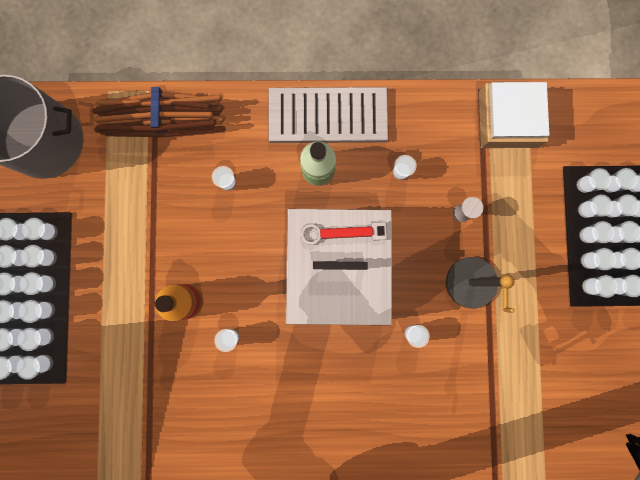

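View pics/wrist0.png

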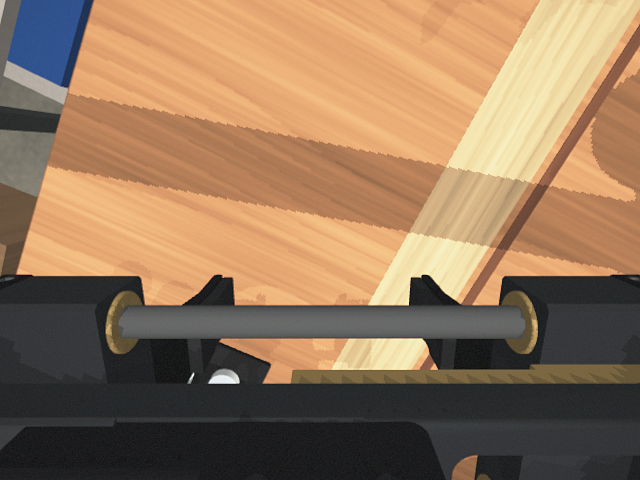

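The scene picture shows the stand at about (210,350) with its hook at (180,292), and the box lid with the red opener near (318,243). In the top picture, the opener runs from (311,234) at the eye to (378,231) at the head, the handle bar is at (340,265), and the hook runs from the post top (507,282) to the tip (509,310). I'll enlarge crops of both.

```bash
python3 - <<'E'
import cv2
t=cv2.imread("pics/top0.png"); s=cv2.imread("pics/scene0.png")
def c(im,x,y,w,h,k,n): cv2.imwrite(n,cv2.resize(im[y:y+h,x:x+w],None,fx=k,fy=k,interpolation=cv2.INTER_CUBIC))
c(t,280,200,120,130,4.5,"pics/a1.png")
c(t,440,190,90,130,4.5,"pics/a2.png")
c(s,225,180,140,130,4.5,"pics/a3.png")
c(s,160,270,90,110,5,"pics/a4.png")
E
```

```text
(no output)
```

View pics/a1.png

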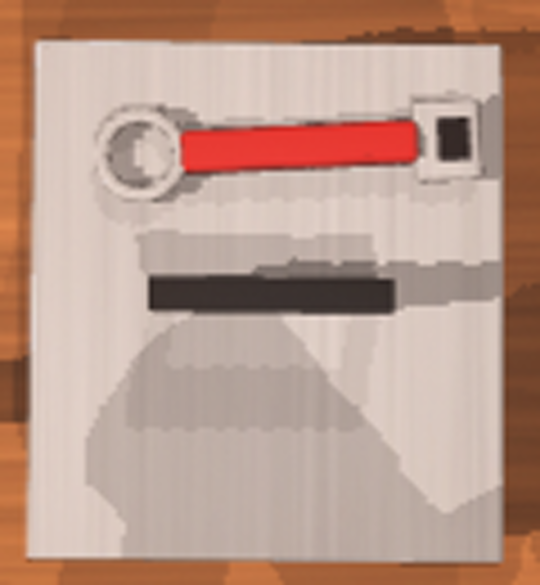

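View pics/a2.png

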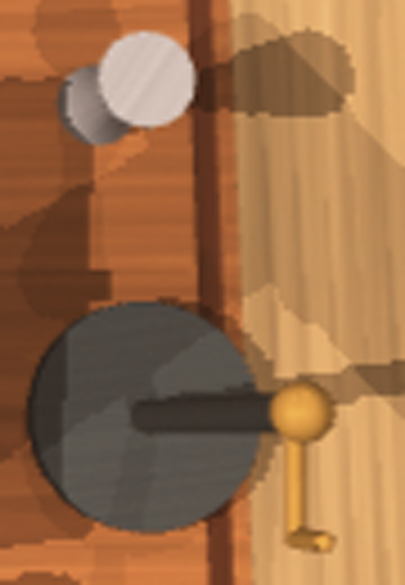

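View pics/a3.png

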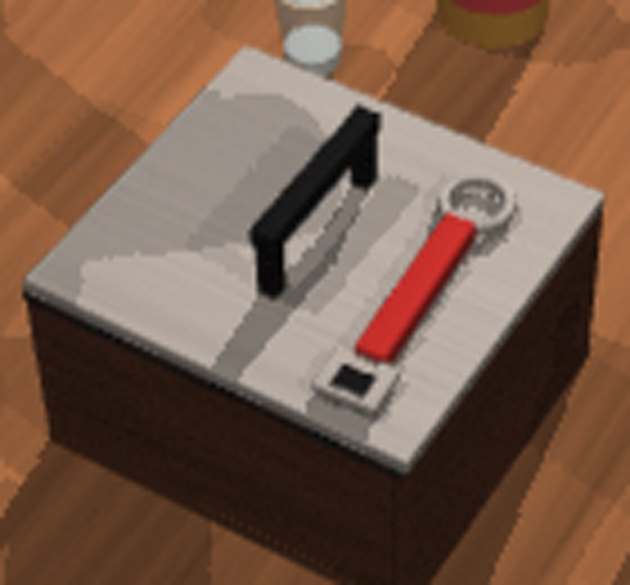

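View pics/a4.png

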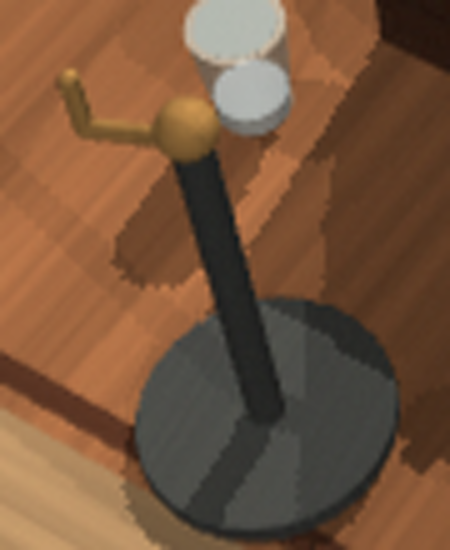

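```bash
cat > h.py <<'E'
import numpy as np
from station import camera_params
def K(n):
    p=camera_params(n); return 240/np.tan(np.radians(p['vfov']/2)),p['cx'],p['cy'],np.array(p['R']),np.array(p['t'])
def ray(n,u,v,cp=None):
    f,cx,cy,R,t=cp or K(n); d=R.T@np.array([(u-cx)/f,(v-cy)/f,1]); return -R.T@t,d/np.linalg.norm(d)
def atz(n,u,v,z,cp=None):
    o,d=ray(n,u,v,cp); return o+d*(z-o[2])/d[2]
def tri(*obs):
    A=np.zeros((3,3));b=np.zeros(3);rs=[ray(*o) for o in obs]
    for o,d in rs:
        P=np.eye(3)-np.outer(d,d);A+=P;b+=P@o
    X=np.linalg.solve(A,b); return X,[round(1e3*np.linalg.norm((np.eye(3)-np.outer(d,d))@(X-o)),1) for o,d in rs]
def proj(n,X,cp=None):
    f,cx,cy,R,t=cp or K(n); c=R@np.asarray(X)+t; return f*c[0]/c[2]+cx,f*c[1]/c[2]+cy
E
python3 - <<'E'
from h import *
np.set_printoptions(precision=4,suppress=True)
def a1(u,v):return "top",280+(u+.5)/4.5-.5,200+(v+.5)/4.5-.5
def a2(u,v):return "top",440+(u+.5)/4.5-.5,190+(v+.5)/4.5-.5
def a3(u,v):return "scene",225+(u+.5)/4.5-.5,180+(v+.5)/4.5-.5
def a4(u,v):return "scene",160+(u+.5)/5-.5,270+(v+.5)/5-.5
print("eye",atz(*a1(140,152),.137),atz(*a3(477,203),.137),tri(a1(140,152),a3(477,203)))
print("redL",atz(*a1(182,153),.142),atz(*a3(458,225),.142))
print("redR",atz(*a1(417,142),.142),atz(*a3(377,355),.142))
print("head",atz(*a1(446,138),.137))
print("bar",atz(*a1(148,294),.175),atz(*a1(395,294),.175), atz(*a3(370,113),.175),atz(*a3(265,235),.175))
print("lid corners",[atz(*a1(*c),.128)[:2] for c in [(36,42),(501,45),(503,560),(27,557)]])
print("lid corners sc",[atz(*a3(*c),.128)[:2] for c in [(250,46),(605,195),(407,470),(25,288)]])
print("tip",tri(a2(325,543),a4(70,76)),atz(*a2(325,543),.219),atz(*a4(70,76),.219))
print("bend",tri(a2(294,536),a4(85,130)),atz(*a2(294,536),.185),atz(*a4(85,130),.185))
print("ball",tri(a2(302,412),a4(186,128)))
print("foot",atz(*a2(145,417),.01), atz(*a2(150,415),.02))
print("glass between",atz("top",417,334,.062),atz("top",226,339,.062),atz("top",404,164,.062),atz("top",472,207,.08),atz("top",223,176,.062))
print("flask g",atz("top",318,150,.16),atz("top",165,303,.16))
E
```

```text
eye [0.6159 0.0159 0.137 ] [0.6158 0.014  0.137 ] (array([0.6156, 0.0156, 0.1355]), [np.float64(0.5), np.float64(0.5)])
redL [ 0.6148 -0.0018  0.142 ] [ 0.6169 -0.0081  0.142 ]
redR [ 0.6184 -0.1003  0.142 ] [ 0.6237 -0.1001  0.142 ]
head [ 0.6205 -0.1131  0.137 ]
bar [0.5545 0.0126 0.175 ] [ 0.5535 -0.0867  0.175 ] [0.5567 0.0096 0.175 ] [ 0.5551 -0.0864  0.175 ]
lid corners [array([0.6644, 0.0599]), array([ 0.6612, -0.1385]), array([ 0.4435, -0.1345]), array([0.4472, 0.0647])]
lid corners sc [array([0.4497, 0.0642]), array([0.6659, 0.0589]), array([ 0.6637, -0.1422]), array([ 0.4472, -0.1385])]
tip (array([ 0.4715, -0.3299,  0.2163]), [np.float64(0.5), np.float64(0.5)]) [ 0.4713 -0.3292  0.219 ] [ 0.4737 -0.331   0.219 ]
bend (array([ 0.472 , -0.3306,  0.1837]), [np.float64(0.4), np.float64(0.4)]) [ 0.4724 -0.3298  0.185 ] [ 0.4725 -0.3314  0.185 ]
ball (array([ 0.5211, -0.3251,  0.2123]), [np.float64(0.1), np.float64(0.1)])
foot [ 0.5208 -0.325   0.01  ] [ 0.5217 -0.3244  0.02  ]
glass between [ 0.4181 -0.1949  0.062 ] [0.413  0.1883 0.062 ] [ 0.7661 -0.1772  0.062 ] [ 0.6722 -0.3097  0.08  ] [0.7441 0.1963 0.062 ]
flask g [0.7704 0.0005 0.16  ] [0.4889 0.2816 0.16  ]
```

```bash
python3 -m inch '[{"z":0.9,"jaw":120},{"z":0.9,"jaw":120},{"x":0.5,"y":0.8,"az":0.7,"jaw":120},{"x":0.5,"y":0.8,"az":0.7,"jaw":120},{"x":0.5,"y":0.8,"az":0.7,"jaw":120},{"x":0.5,"y":0.8,"az":0.7,"jaw":120},{"x":0.5,"y":0.8,"az":0.7,"jaw":120},{"x":0.5,"y":0.8,"az":0.7,"jaw":120},{"x":0.5,"y":0.8,"az":0.7,"jaw":120},{"x":0.5,"y":0.8,"az":0.7,"jaw":120},{"jaw":120},{"jaw":120}]'
cat > s.py <<'E'
from h import *
from station import sense
np.set_printoptions(precision=4,suppress=True)
s=sense();R=np.array(s['ee_rot'])
print(s['time_s'],np.array(s['tcp_pos']),"jawang",np.degrees(np.arctan2(R[1,1],R[0,1])),"z",R[:,2],"F",np.array(s['wrist_force']),"w",s['gripper_width'],"j",np.array(s['joints']))
E
python3 s.py
```

```text
0.15 [ 0.2744 -0.561   0.2217] jawang 116.05148151662257 z [-0.0008  0.0015 -1.    ] F [ 1.4839  0.2451 -0.2723] w 1.0005719327779719 j [-49.1243  22.0797   0.3968  -0.0209 -68.4129 -14.8166]$[0]: bad value
```

```bash
python3 -m inch '[{"x":0,"y":0,"z":0.9,"ax":0,"ay":0,"az":0,"jaw":120},{"x":0,"y":0,"z":0.9,"ax":0,"ay":0,"az":0,"jaw":120}]'; python3 s.py
```

```text
time_s: 0.4
tcp_pos: [0.2728, -0.5583, 0.3255]
ee_rot: [[-0.899, -0.439, -0.009], [-0.439, 0.898, 0.014], [0.002, 0.016, -1.0]]
wrist_force: [0.7, -0.4, 0.1]
gripper_width: 0.85
0.4 [ 0.2728 -0.5583  0.3255] jawang 116.02498480380461 z [-0.009   0.0135 -0.9999] F [ 0.6979 -0.4269  0.0887] w 0.8496327763396866 j [-49.1221  19.4718  11.158   -0.1176 -82.6118 -14.8358]
```

```bash
python3 -m inch '[{"x":0.5,"y":0.8,"z":0,"ax":0,"ay":0,"az":0.65,"jaw":120},{"x":0.5,"y":0.8,"z":0,"ax":0,"ay":0,"az":0.65,"jaw":120},{"x":0.5,"y":0.8,"z":0,"ax":0,"ay":0,"az":0.65,"jaw":120},{"x":0.5,"y":0.8,"z":0,"ax":0,"ay":0,"az":0.65,"jaw":120},{"x":0.5,"y":0.8,"z":0,"ax":0,"ay":0,"az":0.65,"jaw":120},{"x":0.5,"y":0.8,"z":0,"ax":0,"ay":0,"az":0.65,"jaw":120},{"x":0.5,"y":0.8,"z":0,"ax":0,"ay":0,"az":0.65,"jaw":120},{"x":0.5,"y":0.8,"z":0,"ax":0,"ay":0,"az":0.65,"jaw":120},{"x":0.5,"y":0.8,"z":0,"ax":0,"ay":0,"az":0.65,"jaw":120},{"x":0.5,"y":0.8,"z":0,"ax":0,"ay":0,"az":0.65,"jaw":120},{"x":0,"y":0,"z":0,"ax":0,"ay":0,"az":0,"jaw":120}]'; python3 s.py
```

```text
time_s: 1.78
tcp_pos: [0.5789, -0.063, 0.3265]
ee_rot: [[0.053, -0.999, -0.011], [-0.999, -0.053, -0.001], [0.0, 0.011, -1.0]]
wrist_force: [-0.4, -0.3, -0.0]
gripper_width: 0.529
1.775 [ 0.5789 -0.063   0.3265] jawang -176.94778074218198 z [-0.011  -0.0007 -0.9999] F [-0.374  -0.2651 -0.0102] w 0.528665996183176 j [  9.6806  15.1838   5.2689  -0.0675 -80.7135  -6.6171]
```

```bash
python3 -m inch '[{"x":0.6,"y":0.4,"z":-0.5,"ax":0,"ay":-0.06,"az":-0.1,"jaw":120},{"x":0,"y":0,"z":-0.8,"ax":0,"ay":0,"az":0,"jaw":120},{"x":0,"y":0,"z":-0.6,"ax":0,"ay":0,"az":0,"jaw":120},{"x":0,"y":0,"z":0,"ax":0,"ay":0,"az":0,"jaw":120}]'; python3 s.py;  python3 - <<'E'
from station import *
import cv2
for n in ["wrist","scene"]:
    cv2.imwrite(f"pics/{n}1.png",capture(n)[:,:,::-1])
E
```

```text
time_s: 2.28
tcp_pos: [0.6144, -0.0399, 0.21]
ee_rot: [[0.033, -0.999, -0.0], [-0.999, -0.033, -0.001], [0.001, 0.0, -1.0]]
wrist_force: [-0.0, 0.4, 1.0]
gripper_width: 0.527
2.275 [ 0.6144 -0.0399  0.21  ] jawang -178.12698539347969 z [-0.0001 -0.0012 -1.    ] F [-0.0061  0.3748  1.0102] w 0.527014999544324 j [ 11.363   21.6349  -2.0416   0.0696 -66.3433  -9.5179]
```

View pics/wrist1.png

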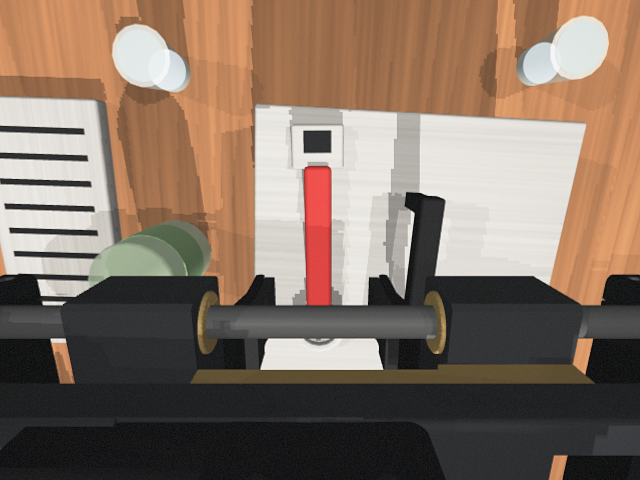

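View pics/scene1.png

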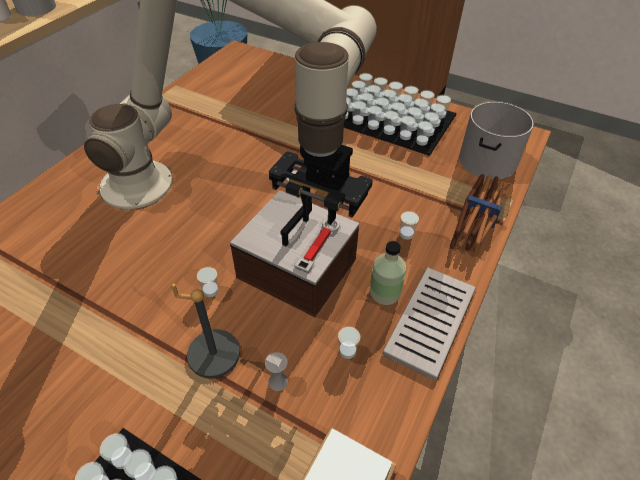

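The wrist view shows the red handle at u≈318, midway between the fingers (250–380), with the black bar clear to the right at u≈425. I'll go down now.

```bash
python3 -m inch '[{"x":0.04,"y":0,"z":-0.6,"ax":0,"ay":0,"az":0,"jaw":120},{"x":0,"y":0,"z":-0.5,"ax":0,"ay":0,"az":0,"jaw":120},{"x":0,"y":0,"z":-0.1,"ax":0,"ay":0,"az":0,"jaw":120},{"x":0,"y":0,"z":0,"ax":0,"ay":0,"az":0,"jaw":120}]'; python3 s.py
```

```text
time_s: 2.88
tcp_pos: [0.6255, -0.041, 0.1523]
ee_rot: [[0.033, -0.999, 0.029], [-0.999, -0.033, -0.0], [0.001, -0.029, -1.0]]
wrist_force: [-0.7, -0.1, 0.9]
gripper_width: 0.53
2.875 [ 0.6255 -0.041   0.1523] jawang -178.12363209463464 z [ 0.0289 -0.0002 -0.9996] F [-0.7459 -0.0925  0.8989] w 0.5297145300635324 j [ 11.1869  24.5364  -6.3888   0.3944 -57.4559  -9.519 ]
```

```bash
python3 -m inch '[{"x":0,"y":0,"z":0,"ax":0,"ay":0,"az":0,"jaw":120},{"x":0,"y":0,"z":0,"ax":0,"ay":0,"az":0,"jaw":120}]'; python3 s.py;  python3 - <<'E'
from station import *
import cv2
for n in ["wrist"]:
    cv2.imwrite(f"pics/{n}2.png",capture(n)[:,:,::-1])
E
```

```text
time_s: 3.12
tcp_pos: [0.6273, -0.041, 0.1559]
ee_rot: [[0.033, -0.999, 0.035], [-0.999, -0.033, 0.0], [0.001, -0.035, -0.999]]
wrist_force: [0.0, -0.3, -0.1]
gripper_width: 0.527
3.125 [ 0.6273 -0.041   0.1559] jawang -178.11069806338662 z [ 0.0349  0.0002 -0.9994] F [ 0.0211 -0.3452 -0.1179] w 0.5268789653099137 j [ 11.1747  24.3477  -6.1586   0.4426 -57.5322  -9.5176]
```

View pics/wrist2.png

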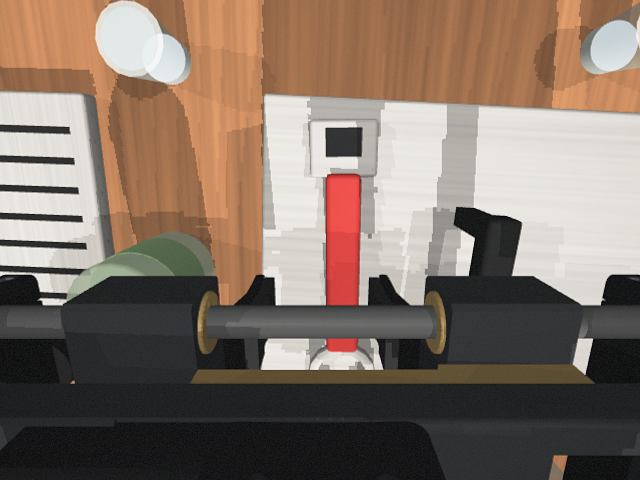

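```bash
python3 -m inch '[{"x":-0.17,"y":0,"z":0,"ax":0,"ay":0.2,"az":0,"jaw":120},{"x":0,"y":0,"z":0,"ax":0,"ay":0,"az":0,"jaw":120}]'; python3 s.py
```

```text
time_s: 3.42
tcp_pos: [0.6174, -0.0409, 0.1571]
ee_rot: [[0.033, -0.999, 0.001], [-0.999, -0.033, 0.0], [-0.0, -0.001, -1.0]]
wrist_force: [0.4, 0.6, 1.3]
gripper_width: 0.529
3.425 [ 0.6174 -0.0409  0.1571] jawang -178.0970168462222 z [ 0.0014  0.0004 -1.    ] F [0.4446 0.6326 1.2722] w 0.5287915794134269 j [ 11.1726  24.3137  -5.8298  -0.0072 -59.7735  -9.266 ]
```

```bash
python3 -m inch '[{"x":0,"y":0.03,"z":-0.2,"ax":0,"ay":0,"az":0,"jaw":120},{"x":0,"y":0,"z":-0.18,"ax":0,"ay":0,"az":0,"jaw":120},{"x":0,"y":0,"z":0,"ax":0,"ay":0,"az":0,"jaw":120}]'; python3 s.py
```

```text
time_s: 3.8
tcp_pos: [0.6172, -0.0389, 0.1322]
ee_rot: [[0.033, -0.999, 0.001], [-0.999, -0.033, 0.0], [-0.0, -0.001, -1.0]]
wrist_force: [-0.1, -0.1, -0.3]
gripper_width: 0.53
3.8 [ 0.6172 -0.0389  0.1322] jawang -178.0946848637686 z [ 0.0013  0.0004 -1.    ] F [-0.1036 -0.0911 -0.3261] w 0.530451827042553 j [ 11.3654  25.628   -7.6223  -0.011  -56.6737  -9.454 ]
```

```bash
python3 -m inch '[{"x":0,"y":0,"z":-0.02,"ax":0,"ay":0,"az":0,"jaw":120},{"x":0,"y":0,"z":0,"ax":0,"ay":0,"az":0,"jaw":255},{"x":0,"y":0,"z":0,"ax":0,"ay":0,"az":0,"jaw":255},{"x":0,"y":0,"z":0,"ax":0,"ay":0,"az":0,"jaw":255},{"x":0,"y":0,"z":0,"ax":0,"ay":0,"az":0,"jaw":255}]'; python3 s.py
```

```text
time_s: 4.42
tcp_pos: [0.6177, -0.0389, 0.1313]
ee_rot: [[0.033, -0.999, 0.002], [-0.999, -0.033, 0.0], [-0.0, -0.002, -1.0]]
wrist_force: [-0.5, -0.4, -0.9]
gripper_width: 0.199
4.425 [ 0.6177 -0.0389  0.1313] jawang -178.08695783951586 z [ 0.0023  0.0003 -1.    ] F [-0.4705 -0.3687 -0.8978] w 0.1992285321884857 j [ 11.3616  25.6929  -7.6692   0.0124 -56.5074  -9.4554]
```

```bash
python3 -m inch '[{"x":0,"y":0,"z":0.2,"ax":0,"ay":0,"az":0,"jaw":255},{"x":0,"y":0,"z":0.5,"ax":0,"ay":0,"az":0,"jaw":255},{"x":0,"y":0,"z":0.7,"ax":0,"ay":0,"az":0,"jaw":255},{"x":0,"y":0,"z":0.7,"ax":0,"ay":0,"az":0,"jaw":255},{"x":0,"y":0,"z":0.5,"ax":0,"ay":0,"az":0,"jaw":255},{"x":0,"y":0,"z":0,"ax":0,"ay":0,"az":0,"jaw":255}]'; python3 s.py
python3 - <<'E'
from station import *
import cv2
for n in ["wrist","scene"]:
    cv2.imwrite(f"pics/{n}3.png",capture(n)[:,:,::-1])
E
```

```text
time_s: 5.18
tcp_pos: [0.6165, -0.0394, 0.2957]
ee_rot: [[0.033, -0.999, 0.004], [-0.999, -0.033, 0.0], [-0.0, -0.004, -1.0]]
wrist_force: [0.5, 0.7, -1.2]
gripper_width: 0.203
5.175 [ 0.6165 -0.0394  0.2957] jawang -178.09644584121548 z [ 0.0044  0.0002 -1.    ] F [ 0.4881  0.6995 -1.1805] w 0.20257471337177102 j [ 11.3584  18.9931   6.3008   0.0398 -77.0576  -9.4636]
```

View pics/wrist3.png

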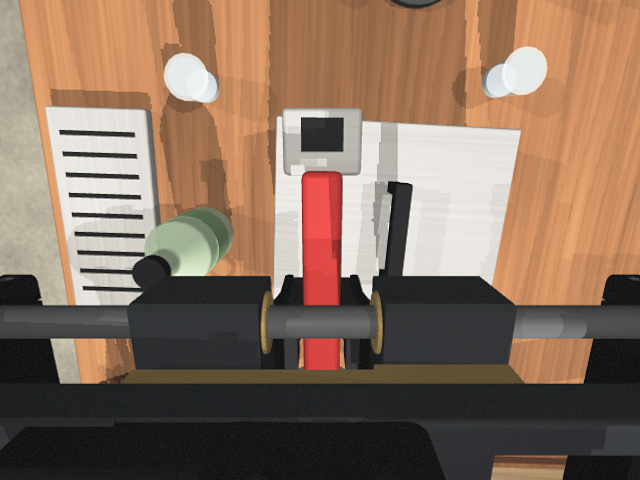

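View pics/scene3.png

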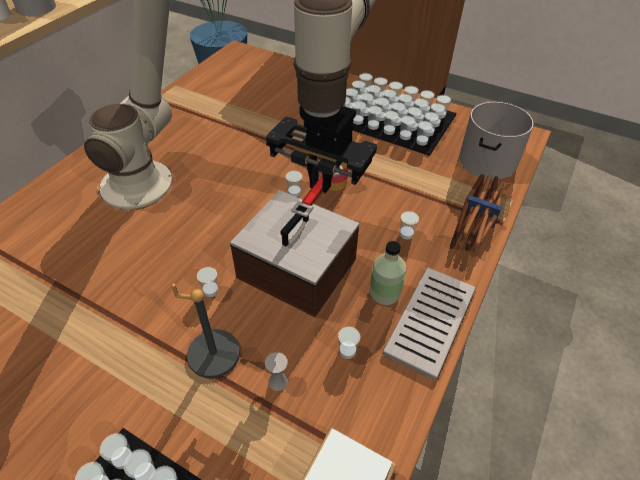

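```bash
python3 -m inch '[{"x":-0.3,"y":-0.42,"z":0,"ax":0,"ay":0,"az":-0.7,"jaw":255},{"x":-0.3,"y":-0.42,"z":0,"ax":0,"ay":0,"az":-0.7,"jaw":255},{"x":-0.3,"y":-0.42,"z":0,"ax":0,"ay":0,"az":-0.7,"jaw":255},{"x":-0.3,"y":-0.42,"z":0,"ax":0,"ay":0,"az":-0.7,"jaw":255},{"x":-0.3,"y":-0.42,"z":0,"ax":0,"ay":0,"az":-0.7,"jaw":255},{"x":-0.3,"y":-0.42,"z":0,"ax":0,"ay":0,"az":-0.7,"jaw":255},{"x":-0.3,"y":-0.42,"z":0,"ax":0,"ay":0,"az":-0.7,"jaw":255},{"x":-0.3,"y":-0.42,"z":0,"ax":0,"ay":0,"az":-0.7,"jaw":255},{"x":-0.3,"y":-0.42,"z":0,"ax":0,"ay":0,"az":-0.7,"jaw":255},{"x":-0.3,"y":-0.42,"z":0,"ax":0,"ay":0,"az":-0.7,"jaw":255},{"x":-0.3,"y":-0.42,"z":0,"ax":0,"ay":0,"az":-0.7,"jaw":255},{"x":0,"y":0,"z":0,"ax":0,"ay":0,"az":0,"jaw":255}]'; python3 s.py
```

```text
time_s: 6.78
tcp_pos: [0.3995, -0.3203, 0.2683]
ee_rot: [[-0.977, -0.212, -0.03], [-0.213, 0.976, 0.035], [0.022, 0.041, -0.999]]
wrist_force: [-0.3, 0.7, -0.3]
gripper_width: 0.203
6.775 [ 0.3995 -0.3203  0.2683] jawang 102.26470985155424 z [-0.0298  0.0355 -0.9989] F [-0.27    0.7154 -0.2981] w 0.20338758531747145 j [-21.34    10.5804  -8.5125  -1.3289 -73.2438 -55.9608]
```

```bash
python3 -m inch '[{"x":0,"y":0,"z":0.2,"ax":-0.2,"ay":-0.17,"az":-0.3,"jaw":255},{"x":0,"y":0,"z":0,"ax":0,"ay":0,"az":-0.3,"jaw":255},{"x":0,"y":0,"z":0,"ax":0,"ay":0,"az":0,"jaw":255}]'; python3 s.py
python3 - <<'E'
from station import *
import cv2
for n in ["wrist","scene","top"]:
    im=capture(n)[:,:,::-1]
    if n=="scene": im=cv2.resize(im[190:340,80:280],None,fx=4,fy=4,interpolation=2)
    if n=="top": im=cv2.resize(im[200:360,420:620],None,fx=3.7,fy=3.7,interpolation=2)
    cv2.imwrite(f"pics/{n}4.png",im)
E
```

```text
time_s: 7.15
tcp_pos: [0.3987, -0.3184, 0.2765]
ee_rot: [[-0.994, -0.11, -0.005], [-0.11, 0.994, 0.005], [0.004, 0.005, -1.0]]
wrist_force: [-0.5, 0.2, -1.7]
gripper_width: 0.204
7.15 [ 0.3987 -0.3184  0.2765] jawang 96.32015835331622 z [-0.0048  0.0047 -1.    ] F [-0.5265  0.1922 -1.6919] w 0.20427619064056085 j [-20.4579   8.893   -9.8136  -0.164  -71.6428 -63.1692]
```

View pics/scene4.png

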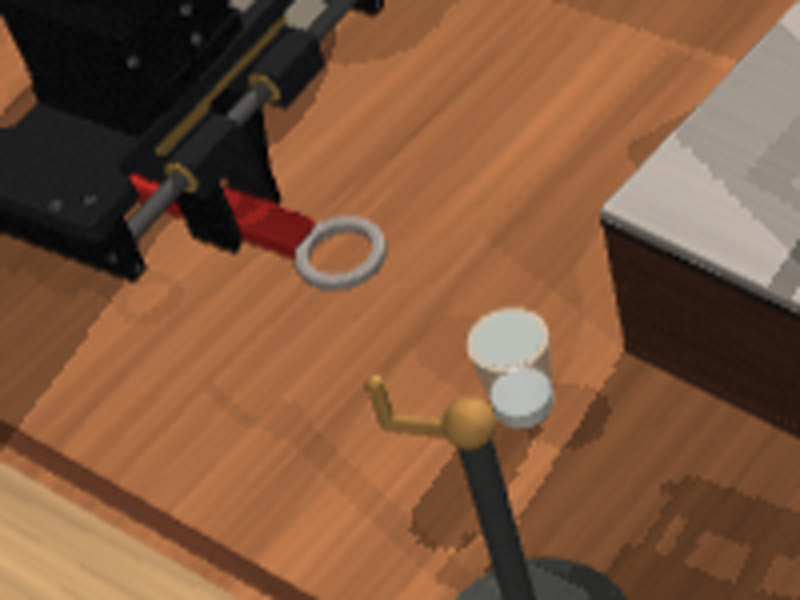

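View pics/top4.png

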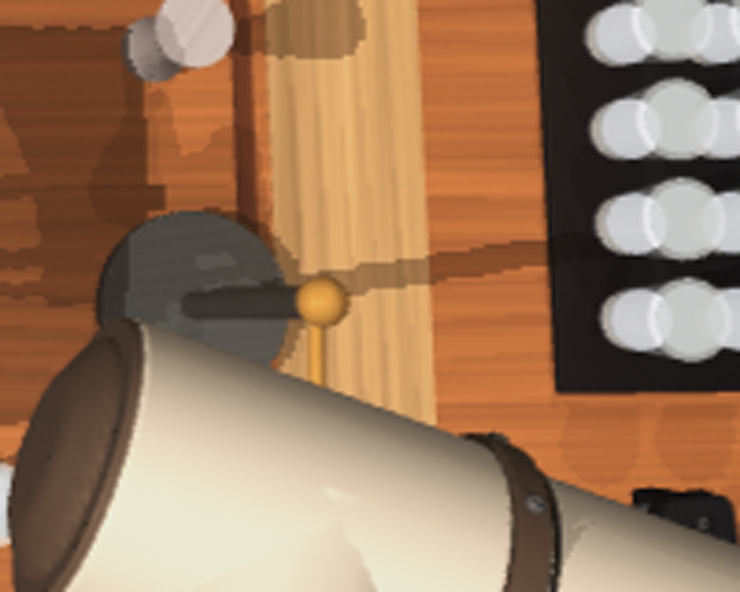

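```bash
python3 - <<'E'
from h import *
u,v=80+341/4,190+252/4
print(u,v,atz("scene",u,v,.2805),proj("scene",[.4529,-.3124,.2805]))
E
```

```text
165.25 253.0 [ 0.45615917 -0.31379765  0.2805    ] (np.float64(164.35706920177626), np.float64(251.77816436517747))
```

```bash
python3 -m inch '[{"x":0.16,"y":-0.16,"z":0,"ax":-0.03,"ay":-0.03,"az":0,"jaw":255},{"x":0.15,"y":-0.15,"z":0,"ax":0,"ay":0,"az":0,"jaw":255},{"x":0,"y":0,"z":-0.2,"ax":0,"ay":0,"az":0,"jaw":255},{"x":0,"y":0,"z":0,"ax":0,"ay":0,"az":0,"jaw":255}]'; python3 s.py
python3 - <<'E'
from station import *
import cv2
for n in ["scene"]:
    im=capture(n)[:,:,::-1]
    if n=="scene": im=cv2.resize(im[210:330,110:270],None,fx=5,fy=5,interpolation=2)
    cv2.imwrite(f"pics/{n}5.png",im)
E
```

```text
time_s: 7.8
tcp_pos: [0.4193, -0.3388, 0.263]
ee_rot: [[-0.994, -0.111, 0.0], [-0.111, 0.994, -0.001], [-0.0, -0.001, -1.0]]
wrist_force: [-1.0, -0.5, -0.7]
gripper_width: 0.206
7.8 [ 0.4193 -0.3388  0.263 ] jawang 96.36180796196955 z [ 0.0001 -0.0007 -1.    ] F [-0.9888 -0.4531 -0.7498] w 0.20621577018981296 j [-21.6731  12.0623  -7.8454   0.0394 -70.0697 -61.9785]
```

View pics/scene5.png

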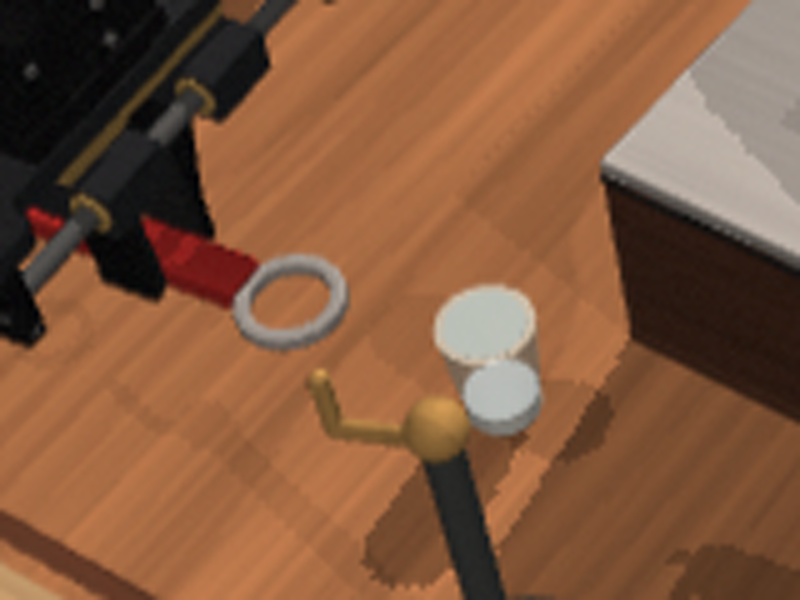

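```bash
python3 - <<'E'
from h import *
print(atz("scene",110+291.5/5-.5,210+301/5-.5,.267),atz("scene",110+319.5/5-.5,210+376/5-.5,.219))
E
```

```text
[ 0.47539184 -0.33362983  0.267     ] [ 0.47328469 -0.33099816  0.219     ]
```

```bash
python3 -m inch '[{"x":-0.03,"y":0.04,"z":-0.2,"ax":0,"ay":0,"az":0,"jaw":255},{"x":0,"y":0,"z":-0.2,"ax":0,"ay":0,"az":0,"jaw":255},{"x":0,"y":0,"z":0,"ax":0,"ay":0,"az":0,"jaw":255}]'; python3 s.py
python3 - <<'E'
from station import *
import cv2
for n in ["scene"]:
    im=capture(n)[:,:,::-1]
    if n=="scene": im=cv2.resize(im[210:330,110:270],None,fx=5,fy=5,interpolation=2)
    cv2.imwrite(f"pics/{n}6.png",im)
E
```

```text
time_s: 8.22
tcp_pos: [0.4171, -0.3361, 0.2381]
ee_rot: [[-0.994, -0.111, 0.001], [-0.111, 0.994, -0.001], [-0.001, -0.002, -1.0]]
wrist_force: [-0.2, -0.3, -0.6]
gripper_width: 0.206
8.225 [ 0.4171 -0.3361  0.2381] jawang 96.38002743077837 z [ 0.0011 -0.0014 -1.    ] F [-0.2108 -0.2963 -0.6181] w 0.20553135556269372 j [-21.4724  12.6307 -10.7593   0.0566 -66.5217 -62.1701]
```

View pics/scene6.png

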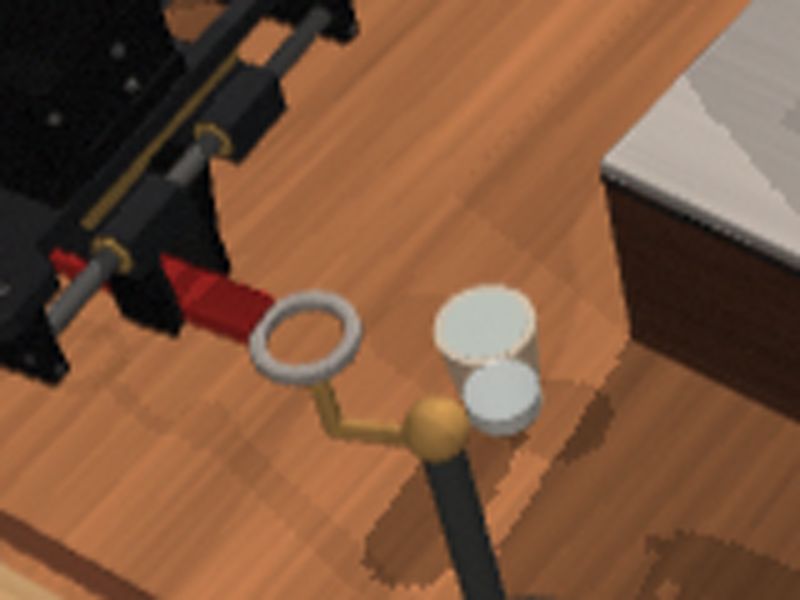

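The ring, at crop (306,338), now hides the tip at (319,376). It is 20 mm above the tip and lined up along the tip's axis, so I'll keep lowering.

```bash
python3 -m inch '[{"x":0,"y":0,"z":-0.2,"ax":0,"ay":0,"az":0,"jaw":255},{"x":0,"y":0,"z":-0.2,"ax":0,"ay":0,"az":0,"jaw":255},{"x":0,"y":0,"z":-0.15,"ax":0,"ay":0,"az":0,"jaw":255},{"x":0,"y":0,"z":0,"ax":0,"ay":0,"az":0,"jaw":255}]'; python3 s.py
python3 - <<'E'
from station import *
import cv2
for n in ["scene"]:
    im=capture(n)[:,:,::-1]
    if n=="scene": im=cv2.resize(im[210:330,110:270],None,fx=5,fy=5,interpolation=2)
    cv2.imwrite(f"pics/{n}7.png",im)
E
```

```text
time_s: 8.78
tcp_pos: [0.4174, -0.3363, 0.2035]
ee_rot: [[-0.994, -0.111, 0.002], [-0.111, 0.994, -0.002], [-0.002, -0.002, -1.0]]
wrist_force: [-0.4, -0.3, -1.3]
gripper_width: 0.201
8.775 [ 0.4174 -0.3363  0.2035] jawang 96.38760757345581 z [ 0.0022 -0.0022 -1.    ] F [-0.4177 -0.2643 -1.3112] w 0.2008415384984582 j [-21.4694  14.1832 -13.8973   0.0791 -61.7545 -62.1802]
```

View pics/scene7.png

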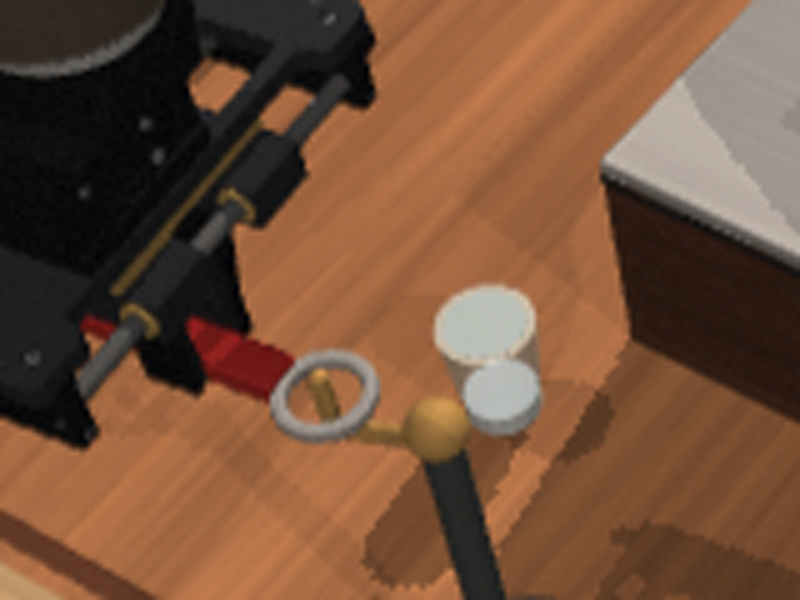

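The tip at (319,376) stands inside the ring hole. I'll lower slightly and release.

```bash
python3 -m inch '[{"x":0,"y":0,"z":-0.05,"ax":0,"ay":0,"az":0,"jaw":255},{"x":0,"y":0,"z":0,"ax":0,"ay":0,"az":0,"jaw":0},{"x":0,"y":0,"z":0,"ax":0,"ay":0,"az":0,"jaw":0},{"x":0,"y":0,"z":0,"ax":0,"ay":0,"az":0,"jaw":0},{"x":0,"y":0,"z":0,"ax":0,"ay":0,"az":0,"jaw":0},{"x":0,"y":0,"z":0,"ax":0,"ay":0,"az":0,"jaw":0}]'; python3 s.py
python3 - <<'E'
from station import *
import cv2
for n in ["scene"]:
    im=capture(n)[:,:,::-1]
    if n=="scene": im=cv2.resize(im[210:390,90:290],None,fx=3.3,fy=3.3,interpolation=2)
    cv2.imwrite(f"pics/{n}8.png",im)
E
```

```text
time_s: 9.57
tcp_pos: [0.4188, -0.3372, 0.2028]
ee_rot: [[-0.994, -0.112, 0.007], [-0.112, 0.994, -0.005], [-0.006, -0.006, -1.0]]
wrist_force: [0.0, -0.5, 0.3]
gripper_width: 0.685
9.575 [ 0.4188 -0.3372  0.2028] jawang 96.42007141597851 z [ 0.0067 -0.0051 -1.    ] F [ 0.012  -0.4706  0.3213] w 0.6846296506585152 j [-21.4719  14.2244 -13.977    0.1497 -61.3352 -62.1783]
```

View pics/scene8.png

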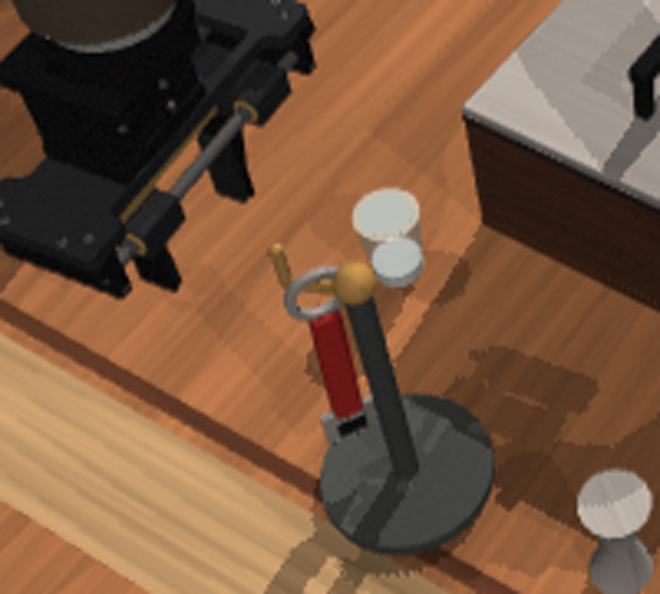

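The opener hangs from the hook, still swinging, with the eye at crop (315,293) and the head at (345,425). I'll let it settle and then go up.

```bash
python3 -m inch '[{"x":0,"y":0,"z":0,"ax":0,"ay":0,"az":0,"jaw":0},{"x":0,"y":0,"z":0,"ax":0,"ay":0,"az":0,"jaw":0},{"x":0,"y":0,"z":0,"ax":-0.02,"ay":0.04,"az":0,"jaw":0},{"x":-0.1,"y":0,"z":0.3,"ax":0,"ay":0,"az":0,"jaw":0},{"x":0,"y":0,"z":0.6,"ax":0,"ay":0,"az":0,"jaw":0},{"x":0,"y":0,"z":0.8,"ax":0,"ay":0,"az":0,"jaw":0},{"x":0,"y":0,"z":0.5,"ax":0,"ay":0,"az":0,"jaw":0},{"x":0,"y":0,"z":0,"ax":0,"ay":0,"az":0,"jaw":0},{"x":0,"y":0,"z":0,"ax":0,"ay":0,"az":0,"jaw":0},{"x":0,"y":0,"z":0,"ax":0,"ay":0,"az":0,"jaw":0}]'; python3 s.py
python3 - <<'E'
from station import *
import cv2
for n in ["scene"]:
    im=capture(n)[:,:,::-1]
    if n=="scene": im=cv2.resize(im[210:390,90:290],None,fx=3.3,fy=3.3,interpolation=2)
    cv2.imwrite(f"pics/{n}9.png",im)
E
```

```text
time_s: 10.88
tcp_pos: [0.411, -0.3361, 0.3356]
ee_rot: [[-0.994, -0.112, -0.007], [-0.112, 0.994, -0.007], [0.008, -0.006, -1.0]]
wrist_force: [0.9, 0.5, -0.2]
gripper_width: 1.003
10.875 [ 0.411  -0.3361  0.3356] jawang 96.41372850305139 z [-0.0075 -0.0066 -1.    ] F [ 0.9499  0.4521 -0.1672] w 1.0032451382030425 j [-21.4509   9.3624  -1.2012   0.5154 -79.6989 -62.23  ]
```

View pics/scene9.png

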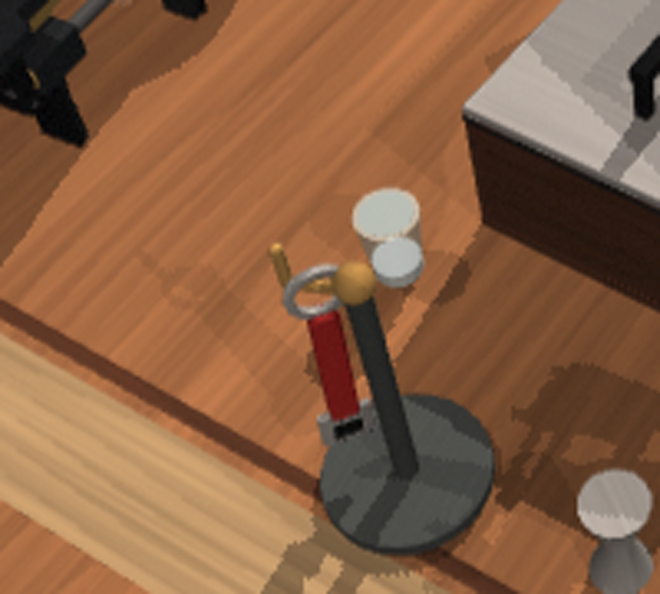

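```bash
python3 - <<'E'
from h import *
import cv2
im=cv2.imread("pics/scene9.png")
cv2.imwrite("pics/scene9b.png",cv2.resize(im[210:480,240:440],None,fx=2.2,fy=2.2,interpolation=2))
# hook plane: through tip, dir (cos6,sin6); normal
n=np.array([-np.sin(.107),np.cos(.107),0]);P=np.array([.473,-.331,.19])
for nm,(u,v) in dict(eye=(313,293),redtop=(325,317),redbot=(341,416),head=(347,427)).items():
    o,d=ray("scene",90+u/3.3,210+v/3.3); X=o+d*(n@(P-o))/(n@d); print(nm,X)
E
```

```text
eye [ 0.4902244  -0.32914992  0.18448125]
redtop [ 0.49357221 -0.32879033  0.16269818]
redbot [ 0.48086677 -0.33015503  0.0462787 ]
head [ 0.48290804 -0.32993577  0.0344258 ]
```

View pics/scene9b.png

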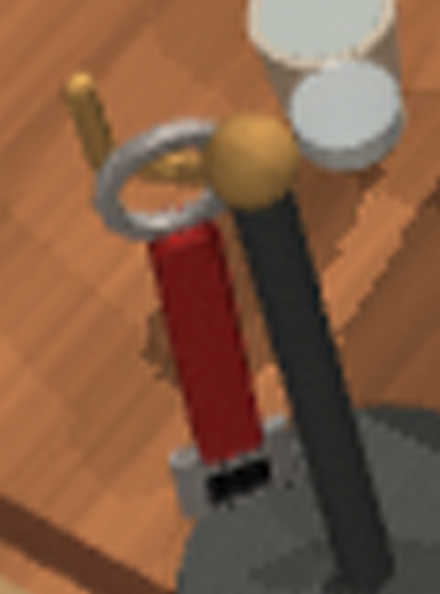

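The opener hangs steadily: the ring is on the wire at crop (160,180), about 17 mm from the bend, and nearly upright (~0.1 rad). Next is the lid handle.

```bash
python3 -m inch '[{"x":0.22,"y":0.47,"z":0,"ax":0,"ay":0,"az":0.75,"jaw":90},{"x":0.22,"y":0.47,"z":0,"ax":0,"ay":0,"az":0.75,"jaw":90},{"x":0.22,"y":0.47,"z":0,"ax":0,"ay":0,"az":0.75,"jaw":90},{"x":0.22,"y":0.47,"z":0,"ax":0,"ay":0,"az":0.75,"jaw":90},{"x":0.22,"y":0.47,"z":0,"ax":0,"ay":0,"az":0.75,"jaw":90},{"x":0.22,"y":0.47,"z":0,"ax":0,"ay":0,"az":0.75,"jaw":90},{"x":0.22,"y":0.47,"z":0,"ax":0,"ay":0,"az":0.75,"jaw":90},{"x":0.22,"y":0.47,"z":0,"ax":0,"ay":0,"az":0.75,"jaw":90},{"x":0.22,"y":0.47,"z":0,"ax":0,"ay":0,"az":0.75,"jaw":90},{"x":0.22,"y":0.47,"z":0,"ax":0,"ay":0,"az":0.75,"jaw":90},{"x":0.22,"y":0.47,"z":0,"ax":0,"ay":0,"az":0.75,"jaw":90},{"x":0,"y":0,"z":0,"ax":0,"ay":0,"az":0,"jaw":90}]'; python3 s.py
```

```text
time_s: 12.42
tcp_pos: [0.5559, -0.0153, 0.322]
ee_rot: [[0.027, -1.0, -0.015], [-0.999, -0.027, -0.022], [0.021, 0.015, -1.0]]
wrist_force: [0.2, 0.0, 0.5]
gripper_width: 0.643
12.425 [ 0.5559 -0.0153  0.322 ] jawang -178.45879896325556 z [-0.0148 -0.0219 -0.9997] F [0.2467 0.0402 0.4804] w 0.6433991997097581 j [ 15.6891  12.6508   0.8703   0.9957 -79.3759 -14.3319]
```

```bash
python3 -m inch '[{"x":0,"y":-0.2,"z":0,"ax":0.12,"ay":-0.08,"az":-0.23,"jaw":90},{"x":0,"y":-0.2,"z":-0.5,"ax":0,"ay":0,"az":0,"jaw":90},{"x":0,"y":0,"z":-0.8,"ax":0,"ay":0,"az":0,"jaw":90},{"x":0,"y":0,"z":-0.3,"ax":0,"ay":0,"az":0,"jaw":90},{"x":0,"y":0,"z":0,"ax":0,"ay":0,"az":0,"jaw":90},{"x":0,"y":0,"z":0,"ax":0,"ay":0,"az":0,"jaw":90}]'; python3 s.py
python3 - <<'E'
from station import *
import cv2
for n in ["wrist"]:
    im=capture(n)[:,:,::-1]
    cv2.imwrite(f"pics/{n}10.png",im)
E
```

```text
time_s: 13.18
tcp_pos: [0.5534, -0.0479, 0.2245]
ee_rot: [[-0.033, -0.999, 0.002], [-0.999, 0.033, 0.002], [-0.002, -0.002, -1.0]]
wrist_force: [0.1, -0.1, 0.9]
gripper_width: 0.644
13.175 [ 0.5534 -0.0479  0.2245] jawang 178.0951781514856 z [ 0.0021  0.0022 -1.    ] F [ 0.0525 -0.0744  0.9192] w 0.6440598058631309 j [ 11.717   15.1424  -9.3239  -0.1055 -65.3897 -13.5779]
```

View pics/wrist10.png

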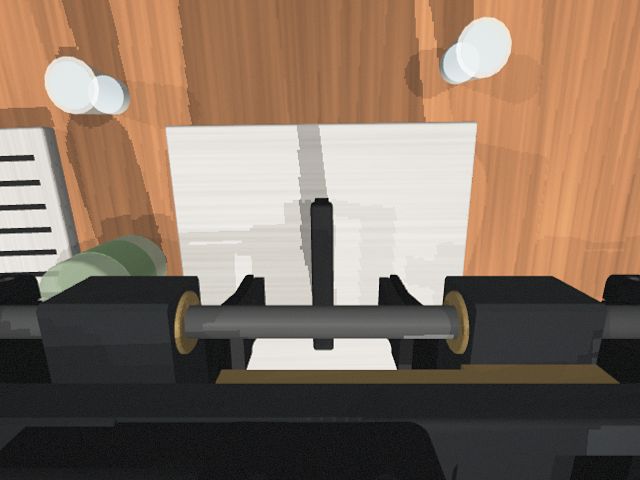

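The bar is centred at u≈321 between the fingers (255–390). I'll shift +11 mm in y and go down.

```bash
python3 -m inch '[{"x":0,"y":0.18,"z":-0.25,"ax":-0.01,"ay":0.01,"az":0.05,"jaw":90},{"x":0,"y":0,"z":-0.25,"ax":0,"ay":0,"az":0,"jaw":90},{"x":0,"y":0,"z":-0.25,"ax":0,"ay":0,"az":0,"jaw":90},{"x":0,"y":0,"z":-0.25,"ax":0,"ay":0,"az":0,"jaw":90},{"x":0,"y":0,"z":-0.2,"ax":0,"ay":0,"az":0,"jaw":90},{"x":0,"y":0,"z":0,"ax":0,"ay":0,"az":0,"jaw":90}]'; python3 s.py
```

```text
time_s: 13.98
tcp_pos: [0.5532, -0.0359, 0.1479]
ee_rot: [[-0.024, -1.0, 0.001], [-1.0, 0.024, 0.001], [-0.001, -0.001, -1.0]]
wrist_force: [0.6, -0.7, -0.1]
gripper_width: 0.649
13.975 [ 0.5532 -0.0359  0.1479] jawang 178.6441391636319 z [ 0.001   0.0009 -1.    ] F [ 0.6034 -0.7193 -0.1188] w 0.6491596064955906 j [ 13.0235  19.0004 -15.717   -0.0455 -55.2151 -14.3534]
```

```bash
python3 -m inch '[{"x":0,"y":0,"z":0,"ax":0,"ay":0,"az":0,"jaw":255},{"x":0,"y":0,"z":0,"ax":0,"ay":0,"az":0,"jaw":255},{"x":0,"y":0,"z":0,"ax":0,"ay":0,"az":0,"jaw":255},{"x":0,"y":0,"z":0,"ax":0,"ay":0,"az":0,"jaw":255},{"x":0,"y":0,"z":0,"ax":0,"ay":0,"az":0,"jaw":255},{"x":0,"y":0,"z":0,"ax":0,"ay":0,"az":0,"jaw":255}]'; python3 s.py
python3 - <<'E'
from station import *
import cv2
im=capture("scene")[:,:,::-1]; cv2.imwrite(f"pics/scene11.png",im)
E
```

```text
time_s: 14.72
tcp_pos: [0.5542, -0.0359, 0.1497]
ee_rot: [[-0.023, -1.0, 0.004], [-1.0, 0.023, 0.001], [-0.001, -0.004, -1.0]]
wrist_force: [-0.7, -0.1, -0.4]
gripper_width: 0.16
14.725 [ 0.5542 -0.0359  0.1497] jawang 178.6536923416887 z [ 0.0043  0.0012 -1.    ] F [-0.7429 -0.0906 -0.4228] w 0.1595470867647916 j [ 13.0091  18.8935 -15.5941  -0.0145 -55.2573 -14.347 ]
```

View pics/scene11.png

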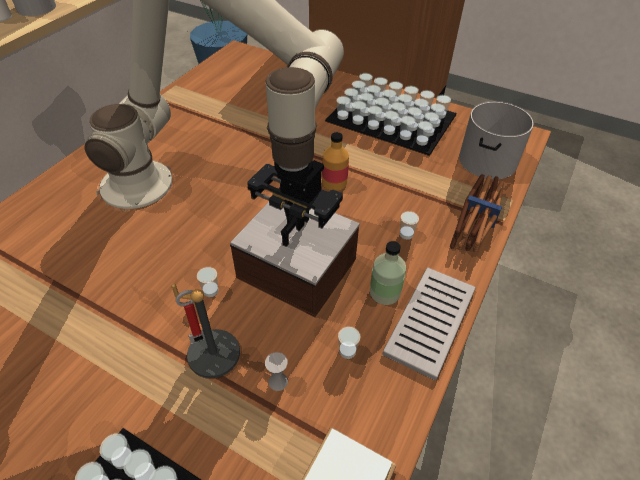

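```bash
python3 -m inch '[{"x":0,"y":0,"z":0.05,"ax":0,"ay":0,"az":0,"jaw":255},{"x":0,"y":0,"z":0.05,"ax":0,"ay":0,"az":0,"jaw":255}]'; python3 s.py
```

```text
time_s: 15.02
tcp_pos: [0.5529, -0.0356, 0.1523]
ee_rot: [[-0.025, -1.0, 0.0], [-1.0, 0.025, 0.003], [-0.003, -0.0, -1.0]]
wrist_force: [3.7, -0.1, -11.8]
gripper_width: 0.159
15.025 [ 0.5529 -0.0356  0.1523] jawang 178.55574801961407 z [ 0.0004  0.0025 -1.    ] F [  3.688   -0.0942 -11.7984] w 0.15892970491116673 j [ 13.002   18.735  -15.3652  -0.1633 -55.8477 -14.3546]
```

```bash
python3 -m inch '[{"x":0,"y":0,"z":0.07,"ax":0,"ay":0,"az":0,"jaw":255},{"x":0,"y":0,"z":0.07,"ax":0,"ay":0,"az":0,"jaw":255}]'; python3 s.py
```

```text
time_s: 15.28
tcp_pos: [0.5513, -0.0357, 0.1585]
ee_rot: [[-0.026, -1.0, -0.005], [-1.0, 0.026, 0.002], [-0.002, 0.005, -1.0]]
wrist_force: [0.7, -1.0, -9.3]
gripper_width: 0.164
15.275 [ 0.5513 -0.0357  0.1585] jawang 178.50481110300527 z [-0.0053  0.0023 -1.    ] F [ 0.7283 -0.9665 -9.3002] w 0.1639692605988601 j [ 12.9932  18.3796 -14.8582  -0.2361 -57.0307 -14.3598]
```

```bash
python3 -m inch '[{"x":0.02,"y":0,"z":0.06,"ax":0,"ay":-0.03,"az":0,"jaw":255},{"x":0,"y":0,"z":0.06,"ax":0,"ay":0,"az":0,"jaw":255},{"x":0,"y":0,"z":0.06,"ax":0,"ay":0,"az":0,"jaw":255}]'; python3 s.py
```

```text
time_s: 15.65
tcp_pos: [0.5538, -0.0358, 0.1736]
ee_rot: [[-0.025, -1.0, 0.005], [-1.0, 0.025, 0.002], [-0.002, -0.005, -1.0]]
wrist_force: [-0.4, 0.3, -2.8]
gripper_width: 0.157
15.65 [ 0.5538 -0.0358  0.1736] jawang 178.579590704196 z [ 0.0048  0.0016 -1.    ] F [-0.3675  0.2755 -2.7828] w 0.15744169170861794 j [ 13.0177  17.4851 -13.8381  -0.0324 -58.3907 -14.421 ]
```

```bash
python3 -m inch '[{"x":0,"y":0,"z":0.07,"ax":0,"ay":0.03,"az":0,"jaw":255},{"x":0,"y":0,"z":0,"ax":0,"ay":0,"az":0,"jaw":255},{"x":0,"y":0,"z":0,"ax":0,"ay":0,"az":0,"jaw":255},{"x":0,"y":0,"z":0,"ax":0,"ay":0,"az":0,"jaw":255}]'; python3 s.py
python3 - <<'E'
from station import *
import cv2
im=capture("scene")[:,:,::-1]; cv2.imwrite("pics/scene12.png",cv2.resize(im[160:385,140:440],None,fx=2.6,fy=2.6,interpolation=2))
im=capture("wrist")[:,:,::-1]; cv2.imwrite("pics/wrist12.png",im)
im=capture("top")[:,:,::-1]; cv2.imwrite("pics/top12.png",im)
E
```

```text
time_s: 16.15
tcp_pos: [0.5539, -0.0358, 0.1795]
ee_rot: [[-0.025, -1.0, 0.001], [-1.0, 0.025, 0.002], [-0.002, -0.001, -1.0]]
wrist_force: [-0.4, 0.2, -3.4]
gripper_width: 0.158
16.15 [ 0.5539 -0.0358  0.1795] jawang 178.58690353894522 z [ 0.0008  0.0018 -1.    ] F [-0.3759  0.1802 -3.3695] w 0.1579369752745328 j [ 12.9794  17.2903 -13.1563  -0.1032 -59.4871 -14.3401]
```

View pics/scene12.png

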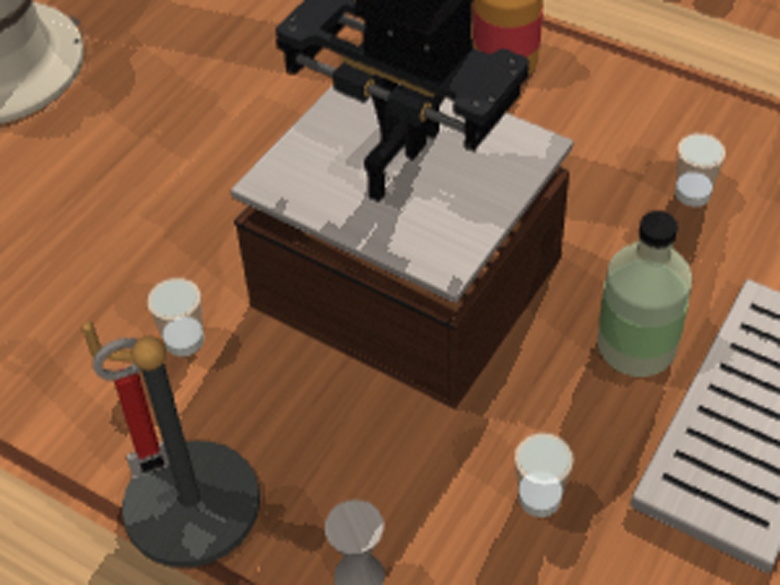

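View pics/top12.png

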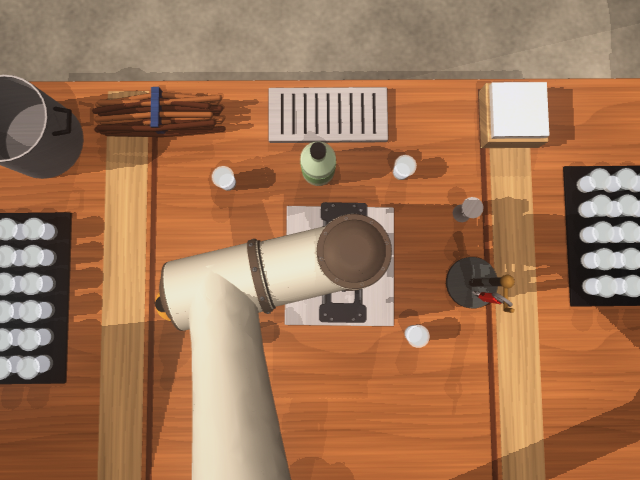

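```bash
python3 s.py
```

```text
16.3 [ 0.5539 -0.0358  0.1794] jawang 178.5900395417838 z [ 0.0006  0.0017 -1.    ] F [ 0.4755  0.5479 -4.3901] w 0.15630421627692515 j [ 12.9811  17.2985 -13.1582  -0.1007 -59.488  -14.3399]
```

```bash
python3 - <<'E'
from h import *
for c,(u,v) in {(.4483,-.1379):(233,190),(.6632,-.1415):(458,296),(.6659,.0589):(573,146)}.items():
    m=np.array([140+u/2.6,160+v/2.6])
    z=np.linspace(.12,.2,161); e=[np.hypot(*(np.array(proj("scene",[*c,zz]))-m)) for zz in z]
    print(c,m,z[int(np.argmin(e))],min(e))
E
```

```text
(0.4483, -0.1379) [229.61538462 233.07692308] 0.162 0.7510166147217039
(0.6632, -0.1415) [316.15384615 273.84615385] 0.161 1.0283387197817893
(0.6659, 0.0589) [360.38461538 216.15384615] 0.1505 0.6115445861096597
```

```bash
python3 -m inch '[{"x":0,"y":0,"z":0,"ax":0,"ay":0,"az":0,"jaw":255},{"x":0,"y":0,"z":0,"ax":0,"ay":0,"az":0,"jaw":255},{"x":0,"y":0,"z":0,"ax":0,"ay":0,"az":0,"jaw":255},{"x":0,"y":0,"z":0,"ax":0,"ay":0,"az":0,"jaw":255}]'; python3 s.py
python3 - <<'E'
from station import *
import cv2
im=capture("scene")[:,:,::-1]; cv2.imwrite("pics/scene13.png",cv2.resize(im[160:385,140:440],None,fx=2.6,fy=2.6,interpolation=2))
E
```

```text
time_s: 16.8
tcp_pos: [0.5538, -0.0358, 0.1791]
ee_rot: [[-0.025, -1.0, -0.0], [-1.0, 0.025, 0.002], [-0.002, 0.0, -1.0]]
wrist_force: [0.6, -0.2, -4.0]
gripper_width: 0.154
16.8 [ 0.5538 -0.0358  0.1791] jawang 178.59279431792595 z [-0.0001  0.0016 -1.    ] F [ 0.6497 -0.1809 -4.0387] w 0.1541921752295004 j [ 12.9805  17.3221 -13.1706  -0.1025 -59.4901 -14.3357]
```

View pics/scene13.png

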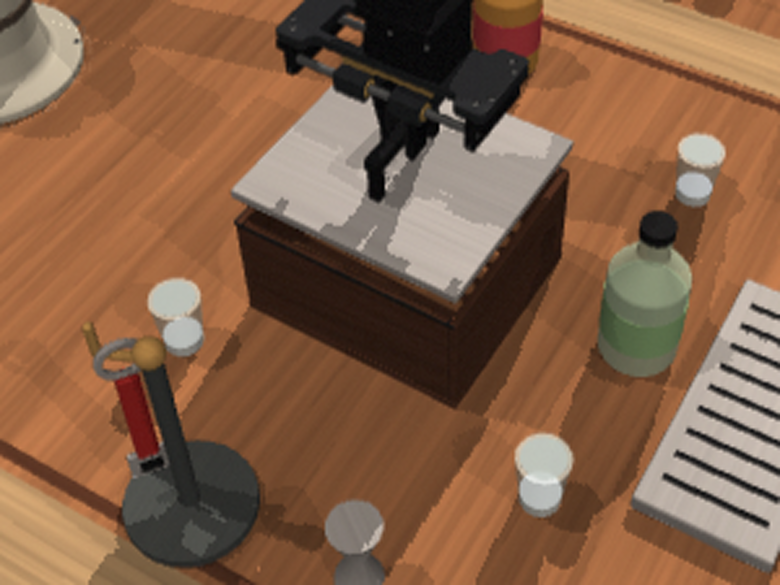

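The picture hasn't changed: the lid is held still with corners at crop (233,190), (458,297) and (572,147), clear of the rim all round, and the opener hangs still. I'm handing in.

```bash
python3 -c "
from station import finish_job
print(finish_job())"
```

```text
the job is handed in; nothing more can be done
None
```

The job is handed in at about 16.9 s of the 59 s allowed. The opener hangs on the brass hook, and the gripper holds the lid about 28 mm above its closed place; `finish_job()` gave no verdict.

- **Opener:** I lifted it off the lid, threaded its eye over the hook tip and let it go. The last pictures show it hanging still. Its eye is about 17 mm from the bend and it leans roughly 0.1 rad; the limits are 55 mm and 0.4 rad.
- **Lid:** The pull was in steps of about 3–4 mm. I read 11.8 N at about 3 mm of lift and 9.3 N at about 9 mm. After that only about 3–4 N remained, the lid's weight, and the lid did not jump.
- **Final hold:** Over the last 0.5 s the gripper height changed by about 0.3 mm. The pictures show a gap between lid and box all round.
- **Not quite level:** Corner heights from the scene picture put the lid's tilt at about 0.05 rad, under the 0.2 limit.
- **Bystanders:** The ones I could see stood in the same places. In the last top view the arm hid one glass and most of the amber flask, so I did not recheck those two there.
- **Rough moment:** While I was going down to the opener, the arm drifted about 10 mm sideways and tilted 2°. I corrected it before gripping, and nothing was touched.

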